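# Pin the sample caddy to its bench bracket

### The arm

A 7-joint arm with a two-finger parallel gripper is mounted at the origin on a cart in front of the work surface, level with it; the furniture and walls round the work are solid. World frame = base frame: x ahead of the robot, y to its left, z up, the work surface at z = 0. Lengths are in m, angles in degrees, forces in N, time in s.
With the tool pointing down it reaches from about 0.4 to 0.85 m from the base axis. Payload 6.9 kg.
Tool frame: the origin (TCP) lies midway between the tips of the shut fingers; the grasp point (between the pads) lies 19 mm behind it; z points along the fingers, y is the line along which they close (so a half turn about z gives the same grasp; the last joint's range is limited). The gripper opens to 85 mm and grips with 20 to 120 N. Pads are 22 mm wide; open, the fingers measure 114 mm over their backs; the gripper's body (76 mm by 85 mm) begins 54 mm behind the grasp point. The pads swing forward as they close: fully open they stand 13 mm farther back than shut.
Start: joints at [-70.674, 29.078, -13.613, 85.955, 7.202, 65.827, -8.869], TCP at [0.144, 0.608, 0.231] pointing down, gripper open.
Joint ranges: [-176.47, 176.47], [-13.61, 117.27], [-81.72, 77.17], [0.22, 143.17], [-87.28, 267.28], [10, 112.55], [-165.47, 165.47]. Speed limits (degrees/s): [136.94, 136.94, 180, 180, 180, 180, 180].

### API

Orientations are given as [roll, pitch, yaw] about the fixed x, y, z axes, in that order (R = Rz(yaw) Ry(pitch) Rx(roll)).
In Python, from station import arm, eyes, ticket gives the robot as it stands.
- The arm moves only by the tool jog_arm, never from a script. Its arguments are lists of equal length, an entry for each row: "linear": the shift along the tool's x, y, z in mm, a list of three; "rotation": the turn, a rotation vector about the tool's x, y, z in units of 8 degrees (1.0 is 8 degrees), a list of three; "fingers": the opening, from -1 (shut) to 1 (fully open). A call has 1 to 5 rows; each row is the pose to reach, as a shift and turn from the pose commanded when the call began, along the tool's axes at that moment; what a row does not reach only later rows make up. A row lasts 1/8 s, in which the tool goes at most 62.5 mm and 10.7 degrees, less where a joint would pass 70% of its speed; a pose out of reach is approached as far as the arm can. A call with a gripper value outside its range is refused whole. The fingers move at their own pace and stop on an object; "force" is the grip in N (left out, the last holds). Time passes only in rows, so rows that repeat a pose let the fingers close. It gives the time, the measured TCP pose, the force, the opening and the grip force at its end, in the units of the state.
- arm.sense(): the state, without advancing time (a new reading comes with each control period).
- eyes.grab_frame(name): name is "scene" or "side" or "wrist"; returns (picture, depth): 480x640x3 uint8, red, green, blue; 480x640 float32, m along the optical axis (not along the pixel's ray), 0 where there is no reading.
- eyes.camera_params(name): a dict with "K" (3x3 intrinsics, pixels), "dist_coeffs" ([k1, k2, p1, p2, k3] as OpenCV has them; the pictures are not rectified), "T" (4x4, takes a point from camera to world coordinates). Camera axes: x right, y down, z forward; pixel columns grow to the right and rows downward; lengths in m; the calibration is good to about 2 mm. A picture is of the moment at which its call begins: read the wrist's pose just before it. camera_params takes no time and is no camera call; for the wrist camera it gives the pose at the moment of the call.
- ticket.sign_off(): hands the job in; it is judged then, once.
The state is a dict: "clock": time; "qpos": joint angles; "qd": joint speeds; "effort": joint torques, N m; "eef_pos": TCP position; "eef_rot": TCP orientation; "ft_force": force on the tool from outside, world axes, zero at the start; "torque": the same for the moment, N m; "width": opening from 0.0 (shut) to 1.0 (fully open); "gripper_force": force on a finger pad.
Only numpy, scipy, OpenCV 4.12 (cv2) and the standard library are available. Lean on these libraries where they do the work, as an engineer would, in place of code of your own. Each camera call takes 0.05 s, during which the arm holds its last target. There are 200 camera calls.

### The job

Lock the grey sample caddy to the blue bench bracket: lift the pin with the red knob out of the wooden stand and put it down through the hole of the bracket and the caddy's tongue until its collar sits flat on the bracket, then let go. Leave the black-knobbed pin in the stand (it is too short) and the caddy where it is.

Things in the scene. Friction and masses are not known exactly. Their poses are not given: they have to be found in the camera images.
- red_pin_grip (a point): Middle of the red knob (26 mm across, 48 tall) of a loose upright steel pin, 0.12 kg; z up along it, any yaw. Its collar (48 across, 5 thick) has its underside 31 mm below this point; below that the shank, 14 across, 46 long, ends in a conical nose 77 mm below this point. It stands in a wooden stand 52 mm tall: this point starts at z = 0.083; it must rise 46 mm to come free.
- black_pin_grip (a point): Middle of the knob of the other pin, alike but with a black knob and a shank of only 22 mm; z up along it. It stands in the other of the stand's two holes, 84 mm from the red pin, and stays there. The stand is a fixed pale wooden block, 170 x 72 x 52 mm; its holes are 19 mm wide. The equipment between stand and bracket is up to 0.10 m tall: carry the pin over it.
- bracket_hole (a point): Centre of the pin hole in the top face, z = 0.054, of the blue bracket fixed to the worktop; z up, y away from the caddy. A clevis 62 x 62 mm: upper plate 10 thick, gap 18, lower block 26 tall, with a vertical hole 28 mm wide (2 mm chamfer) right through. With the pin home its collar lies on this face and its knob's middle is 31 mm above this point.
- tongue_hole (a point): Centre of the 30 mm hole in the top face, z = 0.040, of the caddy's aluminium tongue, 10 mm thick. The tongue already lies in the bracket's gap, holes in line within about 4 mm. The caddy is a loose grey tray, 72 x 120 x 38 mm, 0.7 kg, that begins 49 mm from this point towards its -y; its six vials reach up to z = 0.067.
Mind the look-alikes: they are no part of the job. Leave any turquoise look-alike of the part that bears red_pin_grip alone.

How it is judged (in metres and radians):
At the end, for the whole second after the job is handed in: The red pin stands upright (within 10 degrees) in the bracket's hole, within 12 mm of its axis, with its collar down on the bracket's top to within 5 mm, and the tongue's hole is still within 15 mm of the bracket's (horizontal distance between red_pin_grip and bracket_hole below 0.012 m and z of red_pin_grip in the frame of bracket_hole below 0.036 m and angle between red_pin_grip's own z axis and vertical below 0.17 rad and horizontal distance between tongue_hole and bracket_hole below 0.015 m); the robot touches nothing.
It fails at once if the black-knobbed pin is taken out of its place (distance of black_pin_grip from where it was at the start of the episode above 0.025 m).
It fails at once if the caddy is pushed away or lifted (distance of tongue_hole from where it was at the start of the episode above 0.025 m).
It also fails if it takes over 35 s, if anything falls off the work surface, if the arm or the gripper's body presses on something with over 40 N, if the wrist force passes 120 N, or if a joint passes its speed limit or range.

## Working session

There is one attempt and no reset: what is moved stays moved. The work goes in short steps, Python scripts to look and compute and a tool call to move; the robot and the scene stay as the last step left them, time stands still between calls to the robot, and variables do not carry over. Pictures are saved under pics/ and viewed, at most 10 in all, crops included, and the job is handed in when it is done.

Besides the shell and the picture viewer there is one more tool, called in YAML: its name, and indented under it one key for each argument. jog_arm: Moves the arm, as the interface text tells. Its arguments: {"type":"object","properties":{"linear":{"type":"array"},"rotation":{"type":"array"},"fingers":{"type":"array"},"force":{"type":"number"}},"required":["linear","rotation","fingers"]}

```bash
mkdir -p pics
cat > h.py <<'E'
import numpy as np, cv2
from station import arm, eyes, ticket
from scipy.spatial.transform import Rotation as R
def grab(n):
    P=eyes.camera_params(n); im,d=eyes.grab_frame(n)
    return im,d,P
def save(im,f): cv2.imwrite('pics/'+f,im[:,:,::-1])
def ray(P,uv):
    uv=np.array(uv,float).reshape(-1,1,2)
    n=cv2.undistortPoints(uv,np.array(P['K']),np.array(P['dist_coeffs'])).reshape(-1,2)
    T=np.array(P['T']); d=np.c_[n,np.ones(len(n))]@T[:3,:3].T
    return T[:3,3],d
def onplane(P,uv,z):
    o,d=ray(P,uv); return o+d*((z-o[2])/d[:,2:3])
def cloud(P,d):
    v,u=np.nonzero(d>0); o,r=ray(P,np.c_[u,v]); 
    X=np.zeros(d.shape+(3,)); X[v,u]=o+r*d[v,u][:,None]; return X
E
python3 - <<'E'
from h import *
s=arm.sense(); print({k:np.round(v,3) for k,v in s.items()})
a,d1,P=grab('scene'); b,d2,Q=grab('side'); c,d3,W=grab('wrist')
for n,i,d,p in(('scene',a,d1,P),('side',b,d2,Q),('wrist',c,d3,W)):
    save(i,n+'0.png'); np.savez('pics/'+n+'0.npz',i=i,d=d,**{k:np.array(v) for k,v in p.items()})
    print(n,np.round(p['T'],3).tolist())
E
```

```text
{'clock': np.float64(0.0), 'qpos': array([-70.675,  29.125, -13.611,  86.01 ,   7.204,  65.826,  -8.871]), 'qd': array([-0.075, -0.026, -0.01 ,  0.102, -0.023,  0.053,  0.05 ]), 'effort': array([ 0.0000e+00, -6.2058e+01, -2.1870e+00, -2.4966e+01,  1.3000e-02,
        1.2000e-02,  0.0000e+00]), 'eef_pos': array([0.144, 0.608, 0.23 ]), 'eef_rot': array([-1.79897e+02,  3.00000e-03,  1.66722e+02]), 'ft_force': array([ 0.728, -0.387, -0.454]), 'torque': array([ 0.001, -0.016, -0.011]), 'gripper_force': np.float64(0.0), 'width': np.float64(0.998)}
scene [[0.851, -0.348, 0.394, 0.002], [-0.526, -0.567, 0.634, -0.784], [0.003, -0.747, -0.665, 0.869], [0.0, 0.0, 0.0, 1.0]]
side [[-0.934, -0.25, 0.257, 0.241], [-0.358, 0.629, -0.69, 0.55], [0.01, -0.736, -0.677, 0.67], [0.0, 0.0, 0.0, 1.0]]
wrist [[0.23, 0.931, 0.283, 0.071], [0.973, -0.22, -0.068, 0.624], [-0.001, 0.291, -0.957, 0.373], [0.0, 0.0, 0.0, 1.0]]
```

View pics/scene0.png

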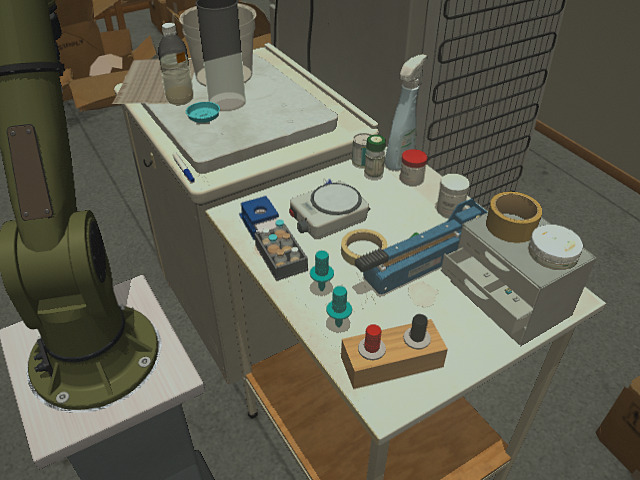

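View pics/side0.png

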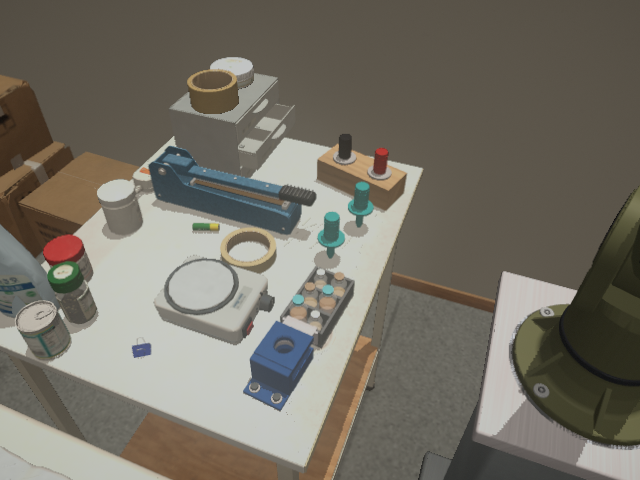

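The scene view shows the red pin at (373,340), the black one at (419,330) and the bracket at (262,208). The side view shows the red pin at (381,160) and the bracket hole at (284,345). The turquoise pins and a bench of clutter lie between them.

```bash
python3 - <<'E'
from h import *
for n,box,bb in(('scene',(350,310,390,360),(235,190,285,235)),('side',(365,140,400,185),(240,320,320,410))):
    Z=np.load(f'pics/{n}0.npz'); i=Z['i']; P=Z; hsv=cv2.cvtColor(i,cv2.COLOR_RGB2HSV)
    X=cloud(P,Z['d'])
    def sel(m,b):
        k=np.zeros(m.shape,bool); k[b[1]:b[3],b[0]:b[2]]=1; return m&k
    red=sel(((hsv[...,0]<8)|(hsv[...,0]>172))&(hsv[...,1]>130),box)
    v,u=np.nonzero(red); print(n,'red',u.mean(),v.mean(),u.min(),u.max(),v.min(),v.max(), 'plane z.083',onplane(P,[(u.min()+u.max())/2,(v.min()+v.max())/2],.083).round(4))
    p=X[red]; t=p[(p[:,2]>.100)]; print(' cloud',np.median(p,0).round(4),'top',t.mean(0).round(4),len(t))
    bl=sel((hsv[...,0]>100)&(hsv[...,0]<125)&(hsv[...,1]>120),bb)
    p=X[bl]; t=p[abs(p[:,2]-.054)<.006]; print(' blue top',len(t)); 
    if len(t)>10:
        r=cv2.minAreaRect((t[:,:2]*1000).astype(np.float32)); print(r)
    if n=='side':
        o,d=ray(P,[[284,345]]); print(onplane(P,[[284,345]],.054))
    gr=X[sel(np.ones(bl.shape,bool),(150,180,420,300) if n=='side' else(240,180,440,300))]
    print('tallest mid',np.percentile(gr[:,2],[90,99,100]).round(3))
E
python3 - <<'E'
import sys;sys.path.insert(0,'.')
import os;os.chdir('.')
from h import *
Z=np.load('pics/side0.npz')
cv2.imwrite('pics/c.png',cv2.resize(Z['i'][255:415,220:370,::-1],None,fx=3.6,fy=3.6,interpolation=2))
E
```

```text
scene red 372.57185628742513 337.69161676646706 365 381 325 352 plane z.083 [[ 0.4154 -0.2864  0.083 ]]
 cloud [ 0.411  -0.2906  0.0949] top [ 0.4148 -0.2857  0.1039] 144
 blue top 514
((428.9656066894531, 163.53195190429688), (75.35140228271484, 62.69110870361328), 85.15283203125)
tallest mid [0.058 0.095 0.102]
side red 380.69731800766283 159.32183908045977 374 387 148 173 plane z.083 [[ 0.4159 -0.2836  0.083 ]]
 cloud [ 0.4139 -0.2742  0.0938] top [ 0.4156 -0.281   0.1042] 99
 blue top 0
[[0.42904962 0.15982362 0.054     ]]
tallest mid [0.058 0.092 0.102]
```

View pics/c.png

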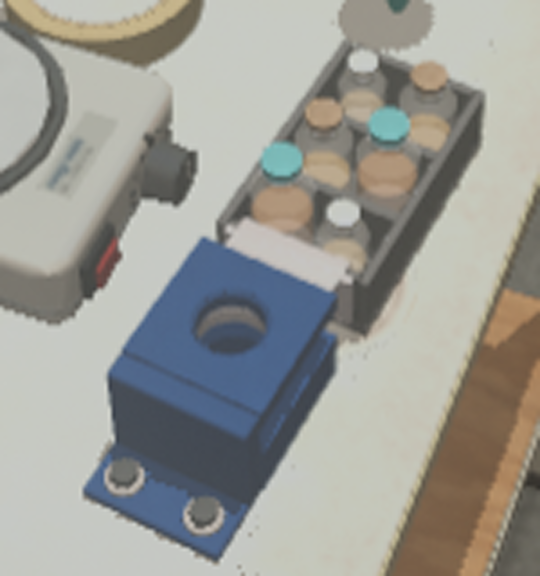

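The crop puts the bracket hole at side pixel (284,345). The tongue is visible inside it and the caddy lies towards world -y. Next I check the heights along the path.

Run:
```python
from h import *
Zs=[np.load(f'pics/{n}0.npz') for n in('scene','side','wrist')]
p=np.vstack([cloud(Z,Z['d'])[Z['d']>0] for Z in Zs])
G=[]
for y in np.arange(.8,-.5,-.1):
    print(f'{y:.1f}',[int(1000*max(p[(abs(p[:,0]-x)<.05)&(abs(p[:,1]-y)<.05)][:,2],default=-9)) for x in np.arange(.1,.8,.1)])
```

```text
0.8 [-852, -852, 52, 224, 268, 236, 237]
0.7 [312, 321, 0, 231, 335, 330, 237]
0.6 [323, 445, 1, 80, 335, 335, 50]
0.5 [312, -851, 0, 50, 82, 48, 49]
0.4 [-852, -846, 0, 49, 48, 48, 48]
0.3 [-851, -846, 1, 3, 3, 4, 74]
0.2 [578, -1, 3, 58, 57, 59, 109]
0.1 [597, 1, 3, 69, 60, 62, 56]
0.0 [458, 0, 4, 69, 55, 62, 16]
-0.1 [294, 1, 3, 101, 101, 92, 99]
-0.2 [3, -3, 3, 101, 57, 102, 206]
-0.3 [-847, -849, 3, 107, 107, 103, 206]
-0.4 [-849, -848, 2, 4, 54, 103, 192]
```

jog_arm:
  linear:
    - [0,0,-30]
    - [0,0,-60]
  rotation:
    - [0,0,0]
    - [0,0,0]
  fingers: [1,1]

```text
clock: 0.4
eef_pos: [0.1435, 0.6079, 0.2913]
eef_rot: [-179.9, -0.0, 166.7]
ft_force: [0.4, 0.3, 0.2]
width: 0.998
gripper_force: 0.0
```

jog_arm:
  linear:
    - [-42,-41,0]
    - [-85,-82,0]
    - [-127,-123,0]
    - [-169,-164,0]
    - [-212,-206,0]
  rotation:
    - [0,0,1.07]
    - [0,0,2.13]
    - [0,0,3.2]
    - [0,0,4.27]
    - [0,0,5.33]
  fingers: [0,0,0,0,0]

```text
clock: 1.02
eef_pos: [0.3033, 0.3573, 0.2913]
eef_rot: [180.0, -0.0, 123.8]
ft_force: [0.4, 1.0, 0.3]
width: 0.5
gripper_force: 0.0
```

jog_arm:
  linear:
    - [-58,-1,0]
    - [-117,-2,0]
    - [-176,-4,0]
    - [-235,-5,0]
    - [-235,-5,0]
  rotation:
    - [0,0,1.06]
    - [0,0,2.12]
    - [0,0,3.18]
    - [0,0,4.25]
    - [0,0,4.25]
  fingers: [0,0,0,0,0]

```text
clock: 1.65
eef_pos: [0.432, 0.1571, 0.2913]
eef_rot: [179.9, 0.1, 89.5]
ft_force: [-0.5, 0.4, -0.3]
width: 0.499
gripper_force: 0.0
```

Run:
```python
from h import *
i,d,P=grab('wrist'); save(i,'w1.png'); np.savez('pics/w1.npz',i=i,d=d,**{k:np.array(v) for k,v in P.items()}); print(arm.sense()['eef_pos'])
```

```text
[0.43073528 0.15985315 0.29114754]
```

View pics/w1.png

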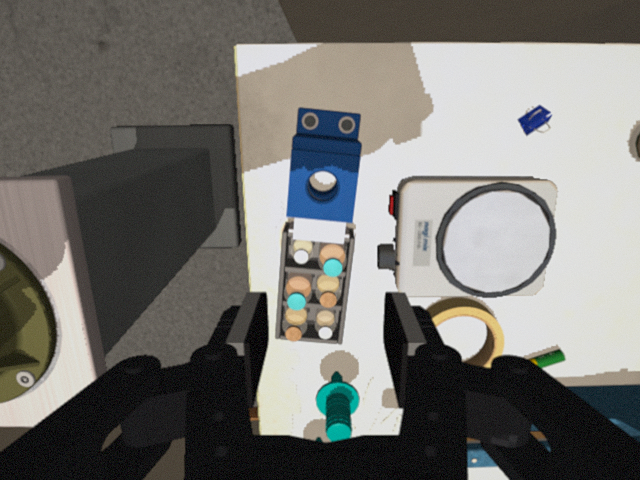

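The wrist view shows the bracket with its hole near (322,183), the white tongue at (321,230) and the caddy below it. I measure the hole rim.

Run:
```python
from h import *
Z=np.load('pics/w1.npz'); i=Z['i']; h=cv2.cvtColor(i,cv2.COLOR_RGB2HSV).astype(int)
m=((h[...,0]>100)&(h[...,0]<128)&(h[...,1]>130)&(h[...,2]>90)).astype(np.uint8)
m[:150]=0;m[225:]=0;m[:,:280]=0;m[:,370:]=0
c,hy=cv2.findContours(m,cv2.RETR_CCOMP,cv2.CHAIN_APPROX_NONE)
for k,q in enumerate(c):
    if len(q)>40:
        e=cv2.fitEllipse(q); x,y,w,hh=cv2.boundingRect(q); print(hy[0][k][3],e,(x,y,w,hh),onplane(Z,[e[0],[x+w/2,y+hh/2]],.054).round(4).tolist())
        if hy[0][k][3]<0: print(cv2.minAreaRect((onplane(Z,q.reshape(-1,2),.054)[:,:2]*1000).astype(np.float32)))
print(h[165:205:3,322].tolist())
```

```text
-1 ((321.9769287109375, 185.7487030029297), (75.87258911132812, 77.33043670654297), 107.66970825195312) (287, 150, 72, 72) [[0.4292, 0.1596, 0.054], [0.4301, 0.1593, 0.054]]
((429.3924255371094, 158.69601440429688), (60.42753982543945, 60.374610900878906), 83.60440063476562)
8 ((322.1169738769531, 185.64410400390625), (31.76369857788086, 32.66374588012695), 6.501214027404785) (306, 169, 33, 34) [[0.4293, 0.1597, 0.054], [0.4296, 0.1593, 0.054]]
[[106, 198, 89], [105, 195, 131], [115, 33, 178], [110, 3, 228], [105, 2, 226], [120, 1, 227], [18, 31, 183], [16, 43, 177], [18, 45, 174], [110, 122, 48], [108, 183, 67], [107, 173, 87], [106, 193, 82], [108, 183, 146]]
```

jog_arm:
  linear:
    - [-55,12,0]
    - [-110,24,0]
    - [-165,30,0]
    - [-220,30,0]
    - [-275,30,0]
  rotation:
    - [0,0,0]
    - [0,0,0]
    - [0,0,0]
    - [0,0,0]
    - [0,0,0]
  fingers: [0.3,0.3,0.3,0.3,0.3]

```text
clock: 2.33
eef_pos: [0.4606, -0.1131, 0.2912]
eef_rot: [180.0, -0.0, 90.3]
ft_force: [1.4, 0.4, 0.5]
width: 0.651
gripper_force: 0.0
```

jog_arm:
  linear:
    - [-55,-12,0]
    - [-110,-30,0]
    - [-155,-45,0]
    - [-155,-45,0]
  rotation:
    - [0,0,0]
    - [0,0,0]
    - [0,0,0]
    - [0,0,0]
  fingers: [0.3,0.3,0.3,0.3]

```text
clock: 2.82
eef_pos: [0.4144, -0.2706, 0.2913]
eef_rot: [-180.0, 0.1, 89.9]
ft_force: [0.4, 0.5, -0.1]
width: 0.65
gripper_force: 0.0
```

Run:
```python
from h import *
s=arm.sense(); print(s['eef_pos'],s['eef_rot'],s['qpos'].round() if hasattr(s['qpos'],'round') else s['qpos'])
i,d,P=grab('wrist'); save(i,'w2.png'); np.savez('pics/w2.npz',i=i,d=d,**{k:np.array(v) for k,v in P.items()})
```

```text
[ 0.41442677 -0.27064854  0.2912791 ] [-1.79970111e+02  5.51402164e-02  8.98653110e+01] [ 9. 16. 28. 99. -8. 67. 39.]
```

View pics/w2.png

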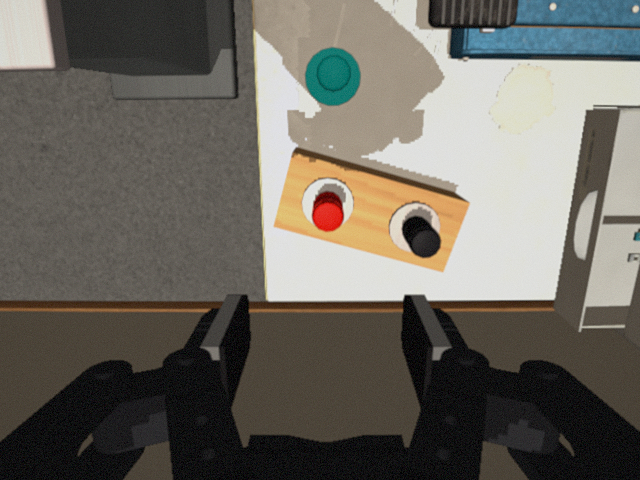

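The wrist view shows the red knob top at (328,213) with its collar at (328,203), and the black pin at (422,237).

Run:
```python
from h import *
Z=np.load('pics/w2.npz'); i=Z['i']; h=cv2.cvtColor(i,cv2.COLOR_RGB2HSV).astype(int)
m=((h[...,0]<8)|(h[...,0]>172))&(h[...,1]>130); m[:150]=0;m[270:]=0
v,u=np.nonzero(m); r=[(u.min()+u.max())/2,(v.min()+v.max())/2]; print(u.min(),u.max(),v.min(),v.max(),onplane(Z,[r],.083))
X=cloud(Z,Z['d'])[m]; t=X[X[:,2]>.1]; print(t.mean(0),np.median(t,0),len(t))
w=(h[...,1]<40)&(h[...,2]>120); w[:170]=0;w[235:]=0;w[:,:295]=0;w[:,365:]=0
c,_=cv2.findContours(w.astype(np.uint8),0,1); q=max(c,key=len); e=cv2.fitEllipse(q); print(e,onplane(Z,[e[0]],.057))
```

```text
313 418 192 242 [[ 0.44857693 -0.28972132  0.083     ]]
[ 0.41599883 -0.28265242  0.10451345] [ 0.41557526 -0.28242927  0.10469701] 741
((327.2419738769531, 203.0796356201172), (46.6627311706543, 47.4495849609375), 4.704944610595703) [[ 0.41591614 -0.28340536  0.057     ]]
```

jog_arm:
  linear:
    - [-12.5,1.5,20]
    - [-12.5,1.5,75]
    - [-12.5,1.5,130]
    - [-12.5,1.5,180]
    - [-12.5,1.5,180]
  rotation:
    - [0,0,0]
    - [0,0,0]
    - [0,0,0]
    - [0,0,0]
    - [0,0,0]
  fingers: [0.3,0.3,0.3,0.3,0.3]

```text
clock: 3.5
eef_pos: [0.4165, -0.2771, 0.1085]
eef_rot: [-179.7, -0.3, 90.3]
ft_force: [0.1, 0.3, 1.3]
width: 0.645
gripper_force: 0.0
```

jog_arm:
  linear:
    - [0,0,25]
    - [0,0,44]
    - [0,0,44]
  rotation:
    - [0,0,0]
    - [0,0,0]
    - [0,0,0]
  fingers: [0.3,0.3,0.3]

```text
clock: 3.88
eef_pos: [0.4184, -0.2799, 0.0683]
eef_rot: [180.0, -0.0, 90.2]
ft_force: [-0.4, 0.2, 0.2]
width: 0.649
gripper_force: 0.0
```

jog_arm:
  linear:
    - [0,0,0]
    - [0,0,0]
    - [0,0,0]
    - [0,0,0]
    - [0,0,0]
  rotation:
    - [0,0,0]
    - [0,0,0]
    - [0,0,0]
    - [0,0,0]
    - [0,0,0]
  fingers: [-1,-1,-1,-1,-1]
  force: 60

```text
clock: 4.5
eef_pos: [0.4182, -0.2811, 0.069]
eef_rot: [179.9, 0.0, 90.1]
ft_force: [-0.9, 1.7, 8.0]
width: 0.288
gripper_force: 58.4
```

jog_arm:
  linear:
    - [0,0,-20]
    - [0,0,-55]
    - [0,0,-110]
    - [0,0,-165]
    - [0,0,-185]
  rotation:
    - [0,0,0]
    - [0,0,0]
    - [0,0,0]
    - [0,0,0]
    - [0,0,0]
  fingers: [-1,-1,-1,-1,-1]

```text
clock: 5.12
eef_pos: [0.418, -0.2818, 0.2566]
eef_rot: [179.7, 0.2, 90.1]
ft_force: [-0.1, -0.3, -1.3]
width: 0.292
gripper_force: 59.0
```

Run:
```python
from h import *
s=arm.sense(); print(s['eef_pos'],s['eef_rot'],s['width'],s['ft_force'])
i,d,P=grab('wrist'); j,d2,Q=grab('side'); save(np.hstack([i[200:440,200:440],j[40:280,280:520]]),'w3.png');
```

```text
[ 0.41797312 -0.28181148  0.25660221] [1.79691294e+02 1.60626137e-01 9.00575321e+01] 0.29178968156496654 [-0.09368592 -0.25566092 -1.28039961]
```

View pics/w3.png

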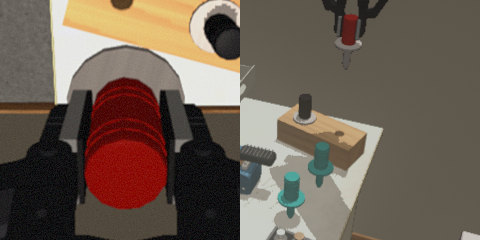

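The red pin is gripped and out of the stand, hanging straight, and the black pin stays in place. I carry it over.

jog_arm:
  linear:
    - [50,12,0]
    - [105,24,0]
    - [160,35,0]
    - [215,35,0]
    - [270,35,0]
  rotation:
    - [0,0,0]
    - [0,0,0]
    - [0,0,0]
    - [0,0,0]
    - [0,0,0]
  fingers: [-1,-1,-1,-1,-1]

```text
clock: 5.85
eef_pos: [0.451, -0.0089, 0.2514]
eef_rot: [-179.9, 0.0, 90.1]
ft_force: [-0.2, 0.2, -0.9]
width: 0.289
gripper_force: 59.0
```

jog_arm:
  linear:
    - [55,-8,0]
    - [110,-16,0]
    - [155,-22,0]
    - [171,-24,0]
    - [171,-24,0]
  rotation:
    - [0,0,0]
    - [0,0,0]
    - [0,0,0]
    - [0,0,0]
    - [0,0,0]
  fingers: [-1,-1,-1,-1,-1]

```text
clock: 6.48
eef_pos: [0.4271, 0.1605, 0.2515]
eef_rot: [-179.9, 0.0, 90.2]
ft_force: [0.2, -0.3, -1.3]
width: 0.287
gripper_force: 59.0
```

```bash
cat > pin.py <<'E'
from h import *
s=arm.sense(); print(s['eef_pos'],s['eef_rot'],s['width'],s['ft_force'])
import sys
for n in('side','wrist','scene'):
    i,d,P=grab(n); save(i,sys.argv[1]+n+'.png'); h=cv2.cvtColor(i,cv2.COLOR_RGB2HSV).astype(int)
    X=cloud(P,d); e=s['eef_pos']
    near=(d>0)&(np.hypot(X[...,0]-e[0],X[...,1]-e[1])<.035)
    m=near&((h[...,0]<8)|(h[...,0]>172))&(h[...,1]>130)
    if m.sum()<20: print(n,m.sum()); continue
    p=X[m]; print(n,m.sum(),'red',p.mean(0).round(4),p.min(0).round(4),p.max(0).round(4))
    # collar + shank: metal (low saturation) below the knob
    q=near&(X[...,2]<e[2]-.004)&(X[...,2]>e[2]-.09)&(h[...,1]<70)
    z=X[q]; 
    for a,b in((-.025,-.01),(-.04,-.025),(-.06,-.04)):
        k=z[(z[:,2]>e[2]+a)&(z[:,2]<e[2]+b)]; 
        if len(k)>8: print('  ',a,len(k),k.mean(0).round(4),k.min(0).round(4),k.max(0).round(4))
E
python3 pin.py a
```

```text
[0.42708671 0.16046134 0.25153189] [-1.79925975e+02  4.86832268e-02  9.01906917e+01] 0.287292814752427 [ 0.19516559 -0.27750312 -1.25313582]
side 252 red [0.4288 0.1617 0.2863] [0.4183 0.1464 0.2749] [0.4398 0.1713 0.2894]
   -0.025 537 [0.4239 0.1685 0.2391] [0.4031 0.1424 0.2341] [0.4508 0.1822 0.2414]
   -0.04 26 [0.4253 0.1625 0.2139] [0.4206 0.1587 0.2123] [0.4319 0.1648 0.2172]
   -0.06 102 [0.4253 0.1621 0.2037] [0.4202 0.1553 0.1922] [0.4329 0.1655 0.2114]
wrist 8967 red [0.4275 0.1618 0.2794] [0.3942 0.1437 0.2429] [0.4601 0.1775 0.3435]
   -0.025 3561 [0.4274 0.1704 0.2395] [0.4039 0.1562 0.2348] [0.4511 0.1802 0.2415]
scene 274 red [0.4263 0.1475 0.268 ] [0.413  0.1396 0.2398] [0.4412 0.1636 0.2955]
   -0.025 176 [0.4237 0.1462 0.2381] [0.4032 0.1293 0.232 ] [0.452  0.1747 0.2414]
   -0.04 32 [0.4246 0.1514 0.2173] [0.4199 0.1468 0.2121] [0.4316 0.1592 0.2224]
   -0.06 49 [0.4257 0.151  0.2029] [0.4201 0.1448 0.1923] [0.4337 0.1569 0.2112]
```

The pin hangs vertical and sits about 2.5 mm short of the hole axis in both x and y. I correct that and lower it.

jog_arm:
  linear:
    - [2.5,2.5,20]
    - [2.5,2.5,65]
    - [2.5,2.5,105]
    - [2.5,2.5,120]
    - [2.5,2.5,120]
  rotation:
    - [0,0,0]
    - [0,0,0]
    - [0,0,0]
    - [0,0,0]
    - [0,0,0]
  fingers: [-1,-1,-1,-1,-1]

```text
clock: 7.25
eef_pos: [0.4299, 0.1608, 0.1315]
eef_rot: [-179.9, 0.1, 89.9]
ft_force: [0.5, -0.3, -1.1]
width: 0.289
gripper_force: 59.0
```

```bash
python3 pin.py b; python3 -c "
import cv2,numpy as np
a=cv2.imread('pics/bside.png')[260:420,200:360];b=cv2.imread('pics/bscene.png')[130:290,190:350]
cv2.imwrite('pics/b.png',cv2.resize(np.hstack([a,b]),None,fx=2.5,fy=2.5))"
```

```text
[0.42985252 0.16082953 0.13147556] [-1.79885364e+02  9.49787369e-02  8.99343738e+01] 0.2889423057531085 [ 0.5498337  -0.31388438 -1.14151374]
side 153 red [0.4323 0.1611 0.1671] [0.4217 0.1479 0.156 ] [0.4424 0.1707 0.1694]
   -0.025 398 [0.4267 0.1696 0.119 ] [0.4063 0.1464 0.1135] [0.4535 0.1827 0.1214]
   -0.06 58 [0.4275 0.1627 0.0835] [0.423  0.1559 0.0727] [0.4343 0.166  0.0915]
wrist 9012 red [0.4305 0.1639 0.1601] [0.3974 0.1453 0.1233] [0.4628 0.1806 0.2246]
   -0.025 3452 [0.4304 0.1726 0.1201] [0.4066 0.1582 0.1156] [0.4543 0.1825 0.1215]
scene 230 red [0.4296 0.1508 0.151 ] [0.4173 0.142  0.1223] [0.4457 0.1704 0.1705]
   -0.025 160 [0.4265 0.1499 0.1184] [0.4071 0.1331 0.1125] [0.4535 0.1782 0.1214]
   -0.04 27 [0.4287 0.1537 0.0962] [0.4228 0.1489 0.0923] [0.4371 0.1614 0.1025]
   -0.06 37 [0.4284 0.1539 0.0836] [0.4224 0.1477 0.0726] [0.4368 0.1612 0.091 ]
```

View pics/b.png

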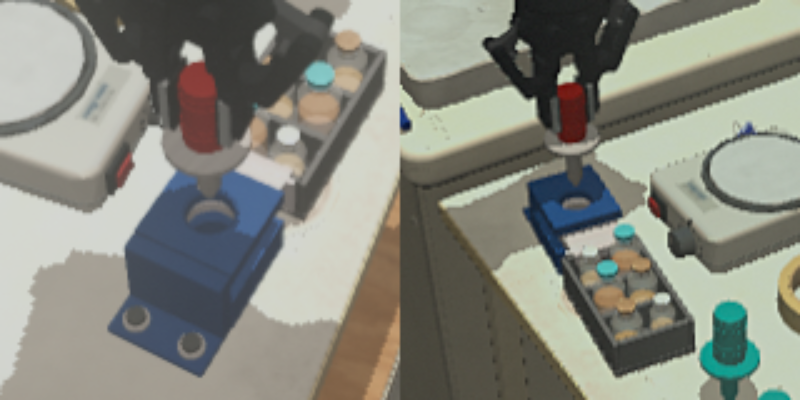

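Both views show the pin directly over the bracket hole. I lower it in steps.

jog_arm:
  linear:
    - [0,0,12]
    - [0.5,0,22]
    - [1,0,32]
    - [1,0,42]
    - [1,0,42]
  rotation:
    - [0,0,0]
    - [0,0,0]
    - [0,0,0]
    - [0,0,0]
    - [0,0,0]
  fingers: [-1,-1,-1,-1,-1]

```text
clock: 8.02
eef_pos: [0.4296, 0.1634, 0.0894]
eef_rot: [-179.9, 0.0, 90.1]
ft_force: [-0.2, 0.1, -0.9]
width: 0.289
gripper_force: 59.0
```

jog_arm:
  linear:
    - [0,0,6]
    - [0,0,12]
    - [0,0,16]
    - [0,0,18.5]
    - [0,0,18.5]
  rotation:
    - [0,0,0]
    - [0,0,0]
    - [0,0,0]
    - [0,0,0]
    - [0,0,0]
  fingers: [-1,-1,-1,-1,-1]

```text
clock: 8.65
eef_pos: [0.4301, 0.1636, 0.0716]
eef_rot: [-180.0, 0.0, 90.1]
ft_force: [-0.2, -0.9, -0.8]
width: 0.288
gripper_force: 59.0
```

jog_arm:
  linear:
    - [0,0,0]
    - [0,0,0]
    - [0,0,0]
    - [0,0,0]
  rotation:
    - [0,0,0]
    - [0,0,0]
    - [0,0,0]
    - [0,0,0]
  fingers: [0.3,0.3,0.3,0.3]

```text
clock: 9.15
eef_pos: [0.4302, 0.1637, 0.0719]
eef_rot: [180.0, -0.0, 90.1]
ft_force: [0.9, 0.5, -1.3]
width: 0.649
gripper_force: 0.0
```

jog_arm:
  linear:
    - [0,0,-20]
    - [0,0,-60]
    - [0,0,-110]
    - [0,0,-160]
    - [0,0,-160]
  rotation:
    - [0,0,0]
    - [0,0,0]
    - [0,0,0]
    - [0,0,0]
    - [0,0,0]
  fingers: [0.3,0.3,0.3,0.3,0.3]

```text
clock: 9.78
eef_pos: [0.432, 0.1642, 0.2353]
eef_rot: [179.6, -0.2, 90.1]
ft_force: [-0.6, 0.0, -1.3]
width: 0.645
gripper_force: 0.0
```

```bash
python3 pin.py c; python3 -c "
import cv2,numpy as np
a=cv2.imread('pics/cside.png')[260:420,200:360];b=cv2.imread('pics/cscene.png')[130:290,190:350];c=cv2.imread('pics/cwrist.png')[80:400,160:480]
cv2.imwrite('pics/cc.png',np.hstack([cv2.resize(x,(260,260)) for x in (a,b,c)]))"
```

```text
[0.43199898 0.16419562 0.23532907] [179.63120036  -0.18877353  90.07807273] 0.644678040907522 [-0.62992371  0.02906508 -1.31659564]
side 174 red [0.4297 0.1602 0.1067] [0.4187 0.149  0.1034] [0.4417 0.1714 0.1093]
wrist 2065 red [0.4304 0.1668 0.1583] [0.3992 0.1317 0.0542] [0.4648 0.1825 0.3255]
scene 239 red [0.4273 0.1536 0.0887] [0.4166 0.1433 0.0573] [0.4422 0.1735 0.1088]
```

View pics/cc.png

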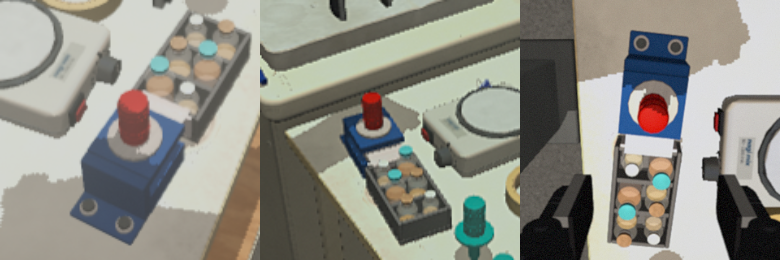

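The pin stands upright with its collar flat on the bracket. Its knob top is at z ≈ 0.108 (0.109 expected) and its centre at about (0.430, 0.160). The caddy is in place and the gripper is clear.

```bash
python3 -c "
from station import ticket; print(ticket.sign_off())"
```

```text
the job is handed in; nothing more can be done
None
```

The red pin is through the bracket and the caddy's tongue, with its collar down on the bracket and the gripper clear; I handed the job in after about 10 s on the robot's clock, and the sign-off gave no verdict.

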